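# Hang the paint caddy on the cleat rail and lock it in the slot

## Robot

A 7-joint arm with a two-finger parallel gripper is mounted at the origin on a cart in front of the work surface, level with it; the furniture and walls round the work are solid. World frame = base frame: x ahead of the robot, y to its left, z up, the work surface at z = 0. Lengths are in m, angles in degrees, forces in N, time in s.
With the tool pointing down it reaches from about 0.425 to 0.875 m from the base axis. Payload 4.7 kg.
Tool frame: the origin (TCP) lies on the mounting face of the last link; the fingertips stand tcp_to_tips ahead of it and the grasp point (between the pads) lies 164 mm ahead of it (tcp_to_tips is the distance from the TCP to the fingertips, in m); z points along the fingers, y is the line along which they close (so a half turn about z gives the same grasp; the last joint's range is limited). The gripper opens to 87 mm and grips with 3 to 60 N. Pads are 19 mm wide; open, the fingers measure 117 mm over their backs; the gripper's body (75 mm by 190 mm) begins 51 mm behind the grasp point.
Start: joints at [68.818, 18.392, -4.016, 83.108, 1.295, 78.541, -3.26], TCP at [0.243, -0.603, 0.405] pointing down, gripper open.
Joint ranges: [-163.93, 163.93], [-17.29, 119.83], [-79.2, 71.16], [3.27, 140.29], [-89.18, 269.18], [5.43, 117.66], [-154.24, 154.24]. Speed limits (degrees/s): [147.25, 147.25, 180, 180, 180, 180, 180].

## Interface

Orientations are given as [roll, pitch, yaw] about the fixed x, y, z axes, in that order (R = Rz(yaw) Ry(pitch) Rx(roll)).
In Python, from cell import get_obs, read_camera, sign_off, tcp_to_tips gives the robot as it stands.
- The arm moves only by the tool drive_tool, never from a script. Its argument "rows" is one flat list of numbers, 7 for each row, row after row: the shift along the tool's x, y, z in m, then the turn, a rotation vector about the tool's x, y, z in rad, then the gripper command: -1 is shut, 1 is fully open, values between are in proportion. In form: [tx, ty, tz, rx, ry, rz, fingers, tx, ty, tz, rx, ry, rz, fingers, ...]. A call has 1 to 5 rows; each row shifts and turns the commanded pose from where the row before left it, along the tool's axes as they then stand; what a row does not reach is not made up. A row lasts 1/8 s, in which the tool goes at most 62.5 mm and 10.7 degrees, less where a joint would pass 70% of its speed; a pose out of reach is approached as far as the arm can. A call is refused whole if a number of a shift passes 0.0625 or a number of a turn 0.188, either way. A call with a gripper value outside its range is refused whole. The fingers move at their own pace and stop on an object; "grip_force" is the grip in N (left out, the last holds). Time passes only in rows, so rows that do not move let the fingers close. It gives the time, the measured TCP pose, the force, the opening and the grip force at its end, in the units of the state.
- get_obs(): the state, without advancing time (a new reading comes with each control period).
- read_camera(name): name is "side" or "top" or "wrist"; returns a dict with "color" (384x512x3 uint8, blue, green, red), "fov_y" (degrees; the focal length in pixels is half the picture's height over the tangent of half this angle, whatever the lens; pixels are square), "cx", "cy" (the principal point, pixels), "cam_to_world" (4x4, takes a point from camera to world coordinates); the wrist camera has in their place "mount" (4x4, takes a point from camera to tool coordinates, whose origin is the TCP and whose axes are the flange's). Camera axes: x right, y up, looking along -z (the intrinsics and any distortion apply to the point x, -y, -z); pixel columns grow to the right and rows downward; lengths in m; the calibration is good to about 2 mm. The wrist camera is an equidistant fisheye: a pixel r from the principal point sees the ray r / f radians off the axis. A picture is of the moment at which its call begins: read the wrist's pose just before it. There is no depth.
- sign_off(): hands the job in; it is judged then, once.
The state is a dict: "time_s": time; "qpos": joint angles; "joint_velocities": joint speeds; "effort": joint torques, N m; "tool_pos": TCP position; "tool_rot": TCP orientation; "force": force on the tool from outside, world axes, zero at the start; "wrist_torque": the same for the moment, N m; "grip_width": finger opening in m; "grasp_force": force on a finger pad.
Only numpy, scipy, OpenCV 4.12 (cv2) and the standard library are available. Lean on these libraries where they do the work, as an engineer would, in place of code of your own. Each camera call takes 0.05 s, during which the arm holds its last target. There are 200 camera calls.

## Task

Hang the orange paint caddy on the cleat board: tip its top towards the board so that the bevelled strip on its back goes down behind the rail's crest and the heel swings in under the rail, then slide it along the rail with light pressure until its fin drops into the saw slot and the caddy settles fully home. Leave it hanging there by itself, upright and locked; work gently against the board, and leave the pots and the dropper bottle standing where they are.

Things in the scene. Friction and masses are not known exactly. Their poses are not given: they have to be found in the camera images.
- stand: Fixed plywood cleat board 250 mm wide, 12 thick, from z = 45 to 190 mm, on two sled feet (y = -105 and 105, 18 wide, 12 mm tall) that reach 50 mm in front of it. Origin on the desk under the middle of the board's front face; z up, x into the board (away from the robot), y along it to the left.
- crest (a point): Middle of the board, at the height and depth of the crest of its brown wooden cleat rail: at x = -18, y = 0, z = 165 mm in the stand's frame. The rail is 190 mm long (y), its front face at x = -18, z = 105 to 165 mm. Behind the crest its top slopes 45 degrees down to z = 147 mm at the board (x = 0), leaving a V pocket.
- slot_span (a point): On the rail's front, x = -18, y = 0, z = 150 mm of the stand: middle of the span in which the slot lies. A 13 mm wide saw slot with eased edges goes right through the rail at its middle. The rail was clamped by hand; it cannot shift now, but the slot lies anywhere from y = -25 to +25 mm from here. Its place is NOT measured: feel for it (or see it).
- caddy: Loose orange paint caddy, about 0.3 kg; a green pot, a bottle and a cup are fixed in it. Tray 110 mm wide (y), x = -38 to 36; back plate 100 tall, rear face x = 36. Origin under the tray's middle; z up, x to its back, y left. Origin in the stand's frame: about x = -55, z = 86 mm while it hangs riding on its fin; x = -55, z = 79 with the fin in the slot (y then the slot's).
- grip (a point): Middle of the caddy's grip bar, at x = 4, y = 0, z = 106 mm in the caddy's frame. The bar runs along the caddy's x for 56 mm, is 12 mm thick (y) and 28 mm tall (z = 92 to 120), and is clear all round above z = 85 mm. The caddy's centre of mass lies within 10 mm of below it.
- strip (a point): Tip of the bevelled strip on the caddy's back, x = 51, y = 0, z = 73 mm in the caddy's frame. The strip is 110 mm wide; its underside rises 45 degrees from this tip to the back plate at x = 36, z = 88. Its rear face is at x = 55, z = 73 to 79; its top slopes from there up to x = 36, z = 98.
- fin (a point): Tip of the locating fin in the middle of the strip, x = 51, y = 0, z = 67 mm in the caddy's frame; 10 mm wide (y), 7 mm lower than the strip all along its 45 degree bevel. Off the slot it rides on the rail's bevel and carries the caddy 7 mm high; in the slot it lets the caddy drop and stops it sideways.
- heel (a point): Top rear edge of the heel at the foot of the caddy's back, x = 55, y = 0, z = 14 mm in the caddy's frame (90 mm wide, x = 36 to 55, z = 3 to 14). It lies against the board under the rail (5 mm below it while riding). Upright the heel fouls the rail, so the caddy goes in tipped about 20 degrees, top to the board, strip first, then upright.
- pot_black: Black paint pot, loose, 40 x 36 x 38 mm, left of the work; origin under its middle. Leave it alone.
- pot_ochre: Ochre paint pot, loose, 42 x 38 x 46 mm, left of the work; origin under its middle. Leave it alone.
- red_dropper: Brown-red dropper bottle with a white tip, loose, 26 mm wide, 81 mm tall, at the right of the board; origin under its middle. Leave it alone.
There are look-alikes about, which are no part of the job. There is more than one size of the caddy; the one meant has the size given above.

How it is judged (in metres and radians):
On the way:
1. the caddy hangs upright on the rail, its strip behind the crest and its heel under the rail (z of caddy in the frame of stand between 0.074 and 0.0915 m and x of caddy in the frame of stand between -0.063 and -0.051 m and y of caddy in the frame of stand between -0.07 and 0.07 m and angle between caddy's own z axis and vertical below 0.12 rad), for 0.1 s.
At the end, for the whole second after the job is handed in: The caddy hangs by itself at rest with its fin in the slot: its origin within about 3 mm of the seated height (79 mm above the desk) and of its seated distance from the board, upright and square to the board within 0.07 rad (z of caddy in the frame of stand between 0.0755 and 0.082 m and x of caddy in the frame of stand between -0.0595 and -0.0525 m and y of caddy in the frame of stand between -0.035 and 0.035 m and angle between caddy's own z axis and vertical below 0.07 rad and angle between the y axis of caddy and the y axis of stand, either way round below 0.07 rad and linear speed of caddy below 0.01 m/s and angular speed of caddy below 0.1 rad/s); the robot touches nothing.
It fails at once if the caddy is forced or knocked against the board or its rail with more than 30 N (contact force between caddy and stand above 30 N).
It fails at once if the robot pushes the board with more than 15 N (contact force between the arm and stand above 15 N).
It fails at once if the black pot is shifted by more than 20 mm or knocked over (distance of pot_black from where it was at the start of the episode above 0.02 m or angle between pot_black's own z axis and vertical above 0.5 rad).
It fails at once if the ochre pot is shifted by more than 20 mm or knocked over (distance of pot_ochre from where it was at the start of the episode above 0.02 m or angle between pot_ochre's own z axis and vertical above 0.5 rad).
It fails at once if the dropper bottle is shifted by more than 20 mm or knocked over (distance of red_dropper from where it was at the start of the episode above 0.02 m or angle between red_dropper's own z axis and vertical above 0.5 rad).
It also fails if it takes over 58 s, if anything falls off the work surface, if the arm or the gripper's body presses on something with over 40 N, if the wrist force passes 120 N, or if a joint passes its speed limit or range.

## Working session

There is one attempt and no reset: what is moved stays moved. The work goes in short steps, Python scripts to look and compute and a tool call to move; the robot and the scene stay as the last step left them, time stands still between calls to the robot, and variables do not carry over. Pictures are saved under pics/ and viewed, at most 10 in all, crops included, and the job is handed in when it is done.

Besides the shell and the picture viewer there is one more tool, called after ">>>" by a JSON object that holds its "fn" and its "kwargs", one argument or row to a line. drive_tool: Moves the arm, as the interface text tells. Its arguments: {"type":"object","properties":{"rows":{"type":"array","items":{"type":"number"}},"grip_force":{"type":"number"}},"required":["rows"]}

```bash
mkdir -p pics; ls
python3 - <<'E'
from cell import *
import cv2,numpy as np
o=get_obs();print(o,tcp_to_tips)
for n in("side","top"):
    c=read_camera(n);cv2.imwrite(f"pics/{n}0.png",c["color"]);print(n,c["fov_y"],c["cx"],c["cy"],np.round(c["cam_to_world"],4).tolist(),[k for k in c])
c=read_camera("wrist");cv2.imwrite("pics/w0.png",c["color"]);print({k:v for k,v in c.items() if k!="color"})
E
```

```text
pics
{'time_s': 0.0, 'qpos': array([68.81833315, 18.43784968, -4.01448445, 83.17618271,  1.29397669,
       78.54121158, -3.26012935]), 'joint_velocities': array([ 0.06322973, -0.0190585 , -0.02480033,  0.09308145, -0.05856984,
        0.11746075, -0.11615687]), 'effort': array([-5.76020702e-04, -4.91286027e+01, -4.03909441e-01, -3.12529099e+01,
       -6.37792144e-02,  4.36710985e-02,  1.74448469e-04]), 'tool_pos': array([ 0.24326569, -0.60252739,  0.40366353]), 'tool_rot': array([-1.79889941e+02,  5.20200918e-03,  2.19901226e+01]), 'force': array([ 0.57069622, -1.0813005 , -0.38726754]), 'wrist_torque': array([-0.00236383, -0.06528911,  0.01141926]), 'grasp_force': 0.0, 'grip_width': 0.08654080336877064} 0.1822
side 47.69118134901828 251.34262787235446 200.69350370437286 [[0.9996, -0.0219, -0.0166, 0.5505], [-0.0036, 0.494, -0.8694, -0.8559], [0.0272, 0.8692, 0.4938, 0.6643], [0.0, 0.0, 0.0, 1.0]] ['color', 'fov_y', 'cx', 'cy', 'cam_to_world']
top 53.72620371823563 252.25121065693025 188.97365913716422 [[-0.155, 0.9594, -0.2356, 0.3866], [-0.9879, -0.1493, 0.0419, 0.1066], [0.005, 0.2392, 0.9709, 0.9549], [0.0, 0.0, 0.0, 1.0]] ['color', 'fov_y', 'cx', 'cy', 'cam_to_world']
{'fov_y': 65.70646984690485, 'cx': 258.7031215129126, 'cy': 195.1118608200185, 'mount': array([[-7.27272540e-04,  9.69228974e-01,  2.46159839e-01,
         6.73259387e-02],
       [ 9.99998094e-01,  2.58844059e-04,  1.93529535e-03,
         4.03413072e-04],
       [ 1.81202731e-03,  2.46160777e-01, -9.69227315e-01,
         1.99099094e-02],
       [ 0.00000000e+00,  0.00000000e+00,  0.00000000e+00,
         1.00000000e+00]])}
```

View both.

View pics/top0.png

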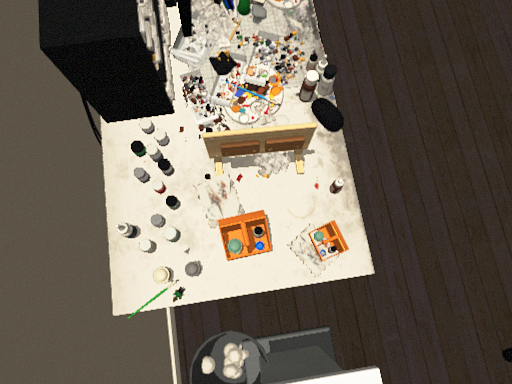

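View pics/side0.png

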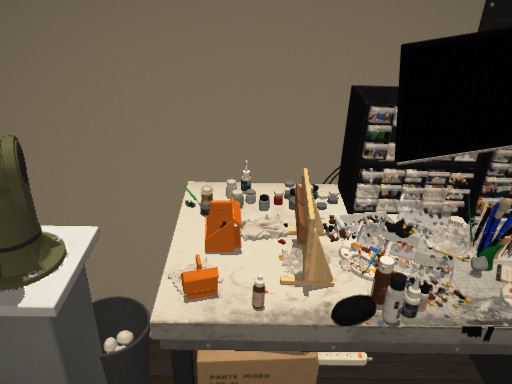

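```bash
cat > h.py <<'E'
from cell import *
import cv2,numpy as np
from scipy.spatial.transform import Rotation as R
def ray(c,u,v,T=None):
    if T is None:T=np.array(c["cam_to_world"])
    f=192/np.tan(np.radians(c["fov_y"])/2)
    d=T[:3,:3]@np.array([(u-c["cx"])/f,-(v-c["cy"])/f,-1]);return T[:3,3],d/np.linalg.norm(d)
def onz(c,u,v,z):
    p,d=ray(c,u,v);return p+d*(z-p[2])/d[2]
def tri(rs):
    A=sum(np.eye(3)-np.outer(d,d) for p,d in rs);b=sum((np.eye(3)-np.outer(d,d))@p for p,d in rs);x=np.linalg.solve(A,b)
    return x,[np.linalg.norm((np.eye(3)-np.outer(d,d))@(x-p)) for p,d in rs]
def proj(c,X):
    T=np.linalg.inv(c["cam_to_world"]);q=T[:3,:3]@X+T[:3,3];f=192/np.tan(np.radians(c["fov_y"])/2)
    return np.array([c["cx"]+f*q[0]/-q[2],c["cy"]-f*q[1]/-q[2]])
E
python3 - <<'E'
from h import *
t=read_camera("top")["color"];s=read_camera("side")["color"]
a=cv2.resize(t[115:275,195:355],(480,480),interpolation=cv2.INTER_CUBIC)
b=cv2.resize(s[160:320,180:340],(480,480),interpolation=cv2.INTER_CUBIC)
cv2.imwrite("pics/crop1.png",cv2.resize(np.hstack([a,b]),(800,400)))
E
```

```text
(no output)
```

View pics/crop1.png

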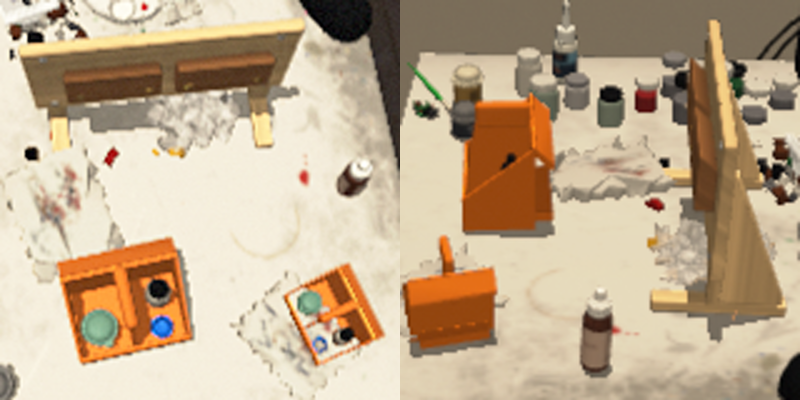

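Run:
```python
from h import *
c=read_camera("top")
def P(a,b,z):
    x=onz(c,195+a/2.5,115+b/2.5,z);print((a,b,z),np.round(x,4));return x
def line(p,q):
    d=q-p;print("  len",round(np.linalg.norm(d),4),"mid",np.round((p+q)/2,4),"dir",np.round(np.degrees(np.arctan2(d[1],d[0])),2))
line(P(272,52,.165),P(65,72,.165))
line(P(303,35,.19),P(25,62,.19))
line(P(272,143,.012),P(55,147,.012))
P(168,62,.165)
print("big");line(P(176,240,.1),P(60,268,.1))
line(P(190,340,.0),P(82,362,.0))
line(P(133,325,.12),P(120,262,.12))
print("small");line(P(350,265,.1),P(287,295,.07))
hsv=cv2.cvtColor(c["color"],cv2.COLOR_BGR2HSV)
# rail profile
for v in range(138,152,2):
    print(v,[int(x) for x in c["color"][v,252:274].sum(1)])
s=read_camera("side");print(s["color"][0,0])
```

```text
(272, 52, 0.165) [ 0.681  -0.0597  0.165 ]
(65, 72, 0.165) [0.6905 0.1248 0.165 ]
  len 0.1848 mid [0.6857 0.0326 0.165 ] dir 87.06
(303, 35, 0.19) [ 0.683  -0.0839  0.19  ]
(25, 62, 0.19) [0.6951 0.1569 0.19  ]
  len 0.2411 mid [0.6891 0.0365 0.19  ] dir 87.11
(272, 143, 0.012) [ 0.6391 -0.0731  0.012 ]
(55, 147, 0.012) [0.6693 0.1497 0.012 ]
  len 0.2248 mid [0.6542 0.0383 0.012 ] dir 82.26
(168, 62, 0.165) [0.6858 0.0333 0.165 ]
big
(176, 240, 0.1) [0.5381 0.048  0.1   ]
(60, 268, 0.1) [0.5288 0.1564 0.1   ]
  len 0.1088 mid [0.5334 0.1022 0.1   ] dir 94.87
(190, 340, 0.0) [0.4537 0.0439 0.    ]
(82, 362, 0.0) [0.4489 0.1533 0.    ]
  len 0.1096 mid [0.4513 0.0986 0.    ] dir 92.48
(133, 325, 0.12) [0.4658 0.0989 0.12  ]
(120, 262, 0.12) [0.5226 0.1018 0.12  ]
  len 0.0569 mid [0.4942 0.1004 0.12  ] dir 2.96
small
(350, 265, 0.1) [ 0.4908 -0.1049  0.1   ]
(287, 295, 0.07) [ 0.4758 -0.0482  0.07  ]
  len 0.0659 mid [ 0.4833 -0.0765  0.085 ] dir 104.8
138 [280, 283, 285, 302, 290, 287, 294, 286, 281, 287, 284, 277, 291, 287, 278, 261, 265, 258, 272, 262, 259, 250]
140 [230, 235, 229, 231, 239, 227, 254, 268, 289, 289, 285, 289, 282, 230, 255, 260, 271, 286, 291, 286, 285, 303]
142 [262, 262, 265, 265, 267, 278, 260, 208, 277, 260, 258, 268, 256, 203, 272, 356, 356, 335, 340, 327, 324, 300]
144 [272, 270, 262, 266, 249, 265, 251, 238, 275, 298, 302, 282, 250, 202, 175, 165, 181, 178, 179, 177, 180, 173]
146 [176, 175, 175, 186, 183, 179, 169, 198, 304, 298, 295, 295, 241, 203, 182, 178, 177, 176, 163, 173, 180, 171]
148 [198, 186, 186, 179, 175, 175, 176, 210, 318, 313, 303, 317, 281, 182, 188, 193, 171, 199, 248, 238, 199, 166]
150 [179, 234, 286, 240, 192, 182, 187, 220, 320, 318, 312, 311, 297, 180, 169, 164, 182, 263, 212, 160, 153, 150]
[ 73  90 101]
```

```bash
cat >> h.py <<'E'
def tool():
    o=get_obs();return np.array(o["tool_pos"]),R.from_euler("xyz",o["tool_rot"],degrees=True)
def rows(p0,R0,tg,n,g):
    """tg: list of (pos,rpy deg); n rows each"""
    out=[]
    for (p1,e),k in zip(tg,n):
        p1=np.array(p1);R1=R.from_euler("xyz",e,degrees=True);w=(R0.inv()*R1).as_rotvec()
        for i in range(k):
            Ri=R0*R.from_rotvec(w*i/k);t=Ri.inv().apply((p1-p0)/k)
            out.append([round(float(x),4) for x in (*t,*(w/k))]+[g])
        p0,R0=p1,R1
    for i in range(0,len(out),5):print(sum(out[i:i+5],[]))
E
python3 - <<'E'
from h import *
p,r=tool();rows(p,r,[([.6,.05,.42],[180,0,0])],[15],1)
E
```

```text
[0.0383, -0.0314, -0.001, -0.0, 0.0, 0.0256, 1, 0.0375, -0.0324, -0.001, -0.0, 0.0, 0.0256, 1, 0.0367, -0.0334, -0.001, -0.0, 0.0, 0.0256, 1, 0.0358, -0.0343, -0.001, -0.0, 0.0, 0.0256, 1, 0.0349, -0.0352, -0.001, -0.0, 0.0, 0.0256, 1]
[0.034, -0.0361, -0.001, -0.0, 0.0, 0.0256, 1, 0.0331, -0.0369, -0.001, -0.0, 0.0, 0.0256, 1, 0.0321, -0.0378, -0.001, -0.0, 0.0, 0.0256, 1, 0.0311, -0.0386, -0.001, -0.0, 0.0, 0.0256, 1, 0.0301, -0.0394, -0.001, -0.0, 0.0, 0.0256, 1]
[0.0291, -0.0401, -0.001, -0.0, 0.0, 0.0256, 1, 0.0281, -0.0409, -0.001, -0.0, 0.0, 0.0256, 1, 0.027, -0.0416, -0.001, -0.0, 0.0, 0.0256, 1, 0.026, -0.0422, -0.001, -0.0, 0.0, 0.0256, 1, 0.0249, -0.0429, -0.001, -0.0, 0.0, 0.0256, 1]
```

>>> {"fn": "drive_tool", "kwargs": {
  "rows": [0.038,-0.031,-0.001,0,0,0.026,1,0.037,-0.032,-0.001,0,0,0.026,1,0.037,-0.033,-0.001,0,0,0.026,1,0.036,-0.034,-0.001,0,0,0.026,1,0.035,-0.035,-0.001,0,0,0.026,1]
}}

```text
time_s: 0.98
tool_pos: [0.3634, -0.3854, 0.41]
tool_rot: [180.0, -0.0, 14.5]
force: [0.6, -0.4, 0.1]
grip_width: 0.0871
grasp_force: 0.0
```

>>> {"fn": "drive_tool", "kwargs": {
  "rows": [0.034,-0.036,-0.001,0,0,0.026,1,0.033,-0.037,-0.001,0,0,0.026,1,0.032,-0.038,-0.001,0,0,0.026,1,0.031,-0.039,-0.001,0,0,0.026,1,0.03,-0.039,-0.001,0,0,0.026,1]
}}

```text
time_s: 1.6
tool_pos: [0.4822, -0.1681, 0.4151]
tool_rot: [180.0, -0.0, 7.0]
force: [0.8, -0.3, -0.4]
grip_width: 0.0871
grasp_force: 0.0
```

>>> {"fn": "drive_tool", "kwargs": {
  "rows": [0.029,-0.04,-0.001,0,0,0.026,1,0.028,-0.041,-0.001,0,0,0.026,1,0.027,-0.042,-0.001,0,0,0.026,1,0.026,-0.042,-0.001,0,0,0.026,1,0.025,-0.043,-0.001,0,0,0.026,1]
}}

```text
time_s: 2.22
tool_pos: [0.6021, 0.0488, 0.4199]
tool_rot: [180.0, -0.0, -0.4]
force: [1.3, -0.4, 0.5]
grip_width: 0.0868
grasp_force: 0.0
```

>>> {"fn": "drive_tool", "kwargs": {
  "rows": [0,0,0,0,0,0,1,0,0,0,0,0,0,1]
}}

```text
time_s: 2.48
tool_pos: [0.6014, 0.0471, 0.4195]
tool_rot: [180.0, 0.0, -0.4]
force: [0.7, 0.3, 0.3]
grip_width: 0.0871
grasp_force: 0.0
```

Run:
```python
from h import *
p,r=tool();c=read_camera("wrist");cv2.imwrite("pics/w1.png",c["color"]);np.savez("w1.npz",p=p,q=r.as_quat())
cv2.imwrite("pics/w1b.png",cv2.resize(c["color"],(800,600),interpolation=cv2.INTER_CUBIC));print(p,r.as_euler("xyz",degrees=True))
```

```text
[0.60144103 0.04713544 0.41945187] [ 1.79951397e+02  3.95108922e-02 -3.55276264e-01]
```

View pics/w1b.png

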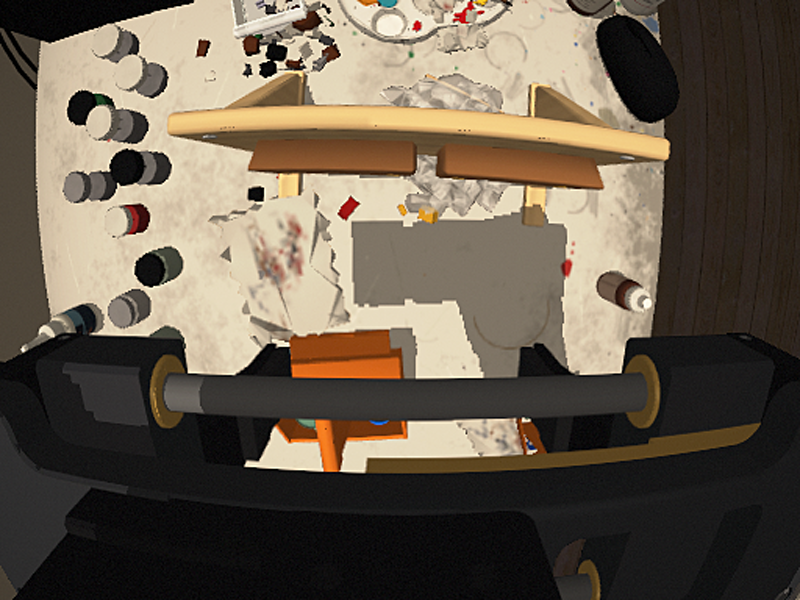

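```bash
cat >> h.py <<'E'
def wray(c,p,r,u,v):
    f=192/np.tan(np.radians(c["fov_y"])/2);a=np.array([u-c["cx"],v-c["cy"]]);q=np.hypot(*a);th=q/f
    d=np.array([a[0]/q*np.sin(th),-a[1]/q*np.sin(th),-np.cos(th)]);M=c["mount"]
    return p+r.apply(M[:3,3]),r.apply(M[:3,:3]@d)
E
python3 - <<'E'
from h import *
z=np.load("w1.npz");p=z["p"];r=R.from_quat(z["q"]);c=read_camera("wrist");im=cv2.imread("pics/w1.png");s=1.5625
def W(u,v,h,q=1):
    o,d=wray(c,p,r,u/s,v/s);x=o+d*(h-o[2])/d[2]
    if q:print((u,v,h),np.round(x,4))
    return x
def L(a,b):
    d=a-b;print("   len %.4f dir %.2f mid"%(np.linalg.norm(d[:2]),np.degrees(np.arctan2(d[1],d[0]))),np.round((a+b)/2,4))
L(W(249,167,.165),W(602,182,.165))
L(W(415,168,.165),W(439,174,.165))
L(W(168,135,.19),W(669,160,.19))
L(W(168,112,.19),W(669,138,.19))
L(W(291,336,.1),W(402,350,.1))
L(W(329,420,.12),W(330,470,.12))
L(W(317,440,.12),W(341,440,.12))
for v in range(88,120,2):print(v,im[v,130].tolist(),im[v,220].tolist(),im[v,310].tolist(),im[v,350].tolist())
E
```

```text
(249, 167, 0.165) [0.6831 0.1268 0.165 ]
(602, 182, 0.165) [ 0.6755 -0.0582  0.165 ]
   len 0.1852 dir 87.66 mid [0.6793 0.0343 0.165 ]
(415, 168, 0.165) [0.6793 0.0412 0.165 ]
(439, 174, 0.165) [0.6763 0.0293 0.165 ]
   len 0.0123 dir 75.90 mid [0.6778 0.0352 0.165 ]
(168, 135, 0.19) [0.7013 0.1611 0.19  ]
(669, 160, 0.19) [ 0.6889 -0.0852  0.19  ]
   len 0.2467 dir 87.12 mid [0.6951 0.0379 0.19  ]
(168, 112, 0.19) [0.7129 0.1612 0.19  ]
(669, 138, 0.19) [ 0.7001 -0.0852  0.19  ]
   len 0.2467 dir 87.03 mid [0.7065 0.038  0.19  ]
(291, 336, 0.1) [0.5706 0.1258 0.1   ]
(402, 350, 0.1) [0.5605 0.049  0.1   ]
   len 0.0775 dir 82.47 mid [0.5656 0.0874 0.1   ]
(329, 420, 0.12) [0.5165 0.0993 0.12  ]
(330, 470, 0.12) [0.4745 0.1018 0.12  ]
   len 0.0421 dir -3.44 mid [0.4955 0.1005 0.12  ]
(317, 440, 0.12) [0.5    0.1091 0.12  ]
(341, 440, 0.12) [0.5006 0.0919 0.12  ]
   len 0.0171 dir 91.72 mid [0.5003 0.1005 0.12  ]
88 [92, 99, 107] [54, 80, 97] [46, 70, 89] [112, 172, 222]
90 [50, 76, 96] [32, 63, 104] [51, 77, 95] [97, 151, 190]
92 [189, 217, 232] [39, 68, 110] [53, 79, 97] [46, 69, 88]
94 [187, 214, 228] [39, 70, 114] [37, 71, 117] [50, 77, 97]
96 [184, 213, 228] [41, 73, 119] [39, 76, 120] [52, 77, 96]
98 [182, 211, 226] [42, 79, 126] [44, 78, 125] [35, 70, 114]
100 [182, 209, 224] [45, 82, 130] [44, 82, 133] [42, 75, 120]
102 [188, 218, 230] [49, 87, 137] [50, 89, 142] [45, 79, 126]
104 [185, 213, 228] [48, 89, 140] [51, 92, 148] [47, 84, 134]
106 [176, 203, 220] [49, 91, 147] [51, 96, 151] [48, 88, 140]
108 [168, 195, 214] [38, 72, 113] [56, 98, 157] [50, 93, 147]
110 [175, 204, 220] [14, 33, 58] [54, 101, 160] [51, 93, 152]
112 [181, 210, 224] [172, 199, 216] [50, 93, 147] [55, 98, 158]
114 [176, 203, 220] [184, 211, 226] [5, 22, 46] [56, 102, 162]
116 [174, 204, 220] [180, 208, 225] [167, 186, 201] [44, 78, 127]
118 [175, 204, 221] [185, 213, 228] [176, 198, 215] [12, 32, 56]
```

Run:
```python
from h import *
p,r=tool();rows(p,r,[([.496,.1005,.35],[180,0,3.5]),([.496,.1005,.285],[180,0,3.5])],[3,2],1)
```

```text
[-0.0353, -0.0179, 0.0232, 0.0004, 0.0001, -0.0232, 1, -0.0348, -0.0187, 0.0232, 0.0004, 0.0001, -0.0232, 1, -0.0344, -0.0195, 0.0232, 0.0004, 0.0001, -0.0232, 1, 0.0, -0.0, 0.0325, 0.0, 0.0, 0.0, 1, 0.0, -0.0, 0.0325, 0.0, 0.0, 0.0, 1]
```

>>> {"fn": "drive_tool", "kwargs": {
  "rows": [-0.035,-0.018,0.023,0,0,-0.023,1,-0.035,-0.019,0.023,0,0,-0.023,1,-0.034,-0.0195,0.023,0,0,-0.023,1,0,0,0.03,0,0,0,1,0,0,0.03,0,0,0,1]
}}

```text
time_s: 3.2
tool_pos: [0.4962, 0.101, 0.2905]
tool_rot: [179.9, -0.1, 3.5]
force: [-0.3, -0.2, -0.5]
grip_width: 0.0871
grasp_force: 0.0
```

>>> {"fn": "drive_tool", "kwargs": {
  "rows": [0,0,0,0,0,0,1,0,0,0,0,0,0,1]
}}

```text
time_s: 3.45
tool_pos: [0.4971, 0.1018, 0.2919]
tool_rot: [180.0, -0.1, 3.5]
force: [0.8, -0.6, 0.9]
grip_width: 0.0869
grasp_force: 0.0
```

Run:
```python
from h import *
p,r=tool();c=read_camera("wrist");cv2.imwrite("pics/w2.png",c["color"]);np.savez("w2.npz",p=p,q=r.as_quat())
cv2.imwrite("pics/w2b.png",cv2.resize(c["color"],(800,600),interpolation=cv2.INTER_CUBIC));print(p,r.as_euler("xyz",degrees=True))
```

```text
[0.49707045 0.10177258 0.29191188] [ 1.79988507e+02 -8.97782512e-02  3.51449783e+00]
```

View pics/w2b.png

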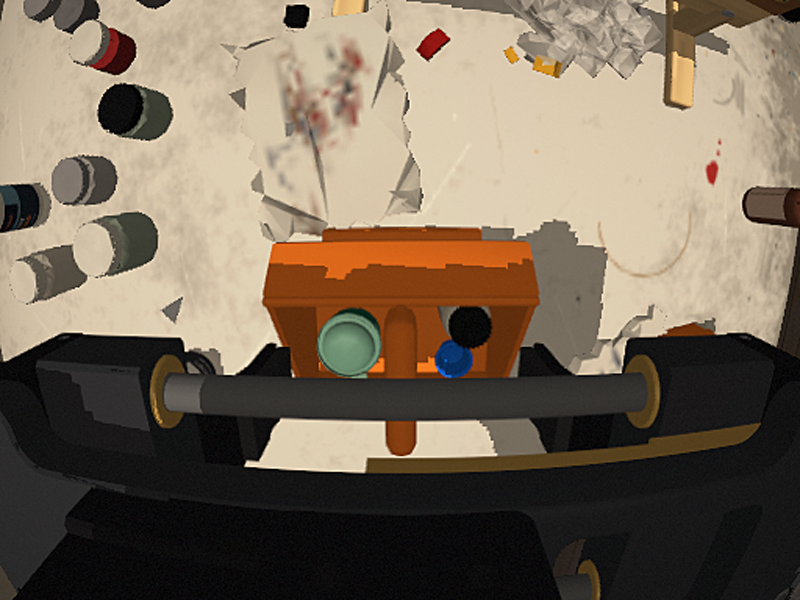

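Run:
```python
from h import *
z=np.load("w2.npz");p=z["p"];r=R.from_quat(z["q"]);c=read_camera("wrist");s=1.5625
def W(u,v,h):
    o,d=wray(c,p,r,u/s,v/s);x=o+d*(h-o[2])/d[2]
    print((u,v,h),np.round(x,4),"tool",np.round(r.inv().apply(x-p),4));return x
W(399,306,.12);W(400,456,.12)
a=W(275,241,.079);b=W(529,241,.079);print(np.linalg.norm(a-b),np.degrees(np.arctan2(*(a-b)[1::-1])))
a=W(263,302,.1);b=W(539,302,.1);print(np.linalg.norm(a-b),np.degrees(np.arctan2(*(a-b)[1::-1])))
W(323,232,.014);W(480,232,.014);W(387,350,.12);W(414,350,.12)
```

```text
(399, 306, 0.12) [0.5255 0.1053 0.12  ] tool [ 0.0283 -0.0018  0.172 ]
(400, 456, 0.12) [0.4663 0.1015 0.12  ] tool [-0.031  -0.0017  0.1719]
(275, 241, 0.079) [0.5404 0.1599 0.079 ] tool [ 0.0465 -0.0554  0.213 ]
(529, 241, 0.079) [0.547  0.0515 0.079 ] tool [0.0464 0.0532 0.213 ]
0.10854679643631712 93.45721209125722
(263, 302, 0.1) [0.5187 0.1589 0.1   ] tool [ 0.0248 -0.0557  0.1919]
(539, 302, 0.1) [0.5253 0.0505 0.1   ] tool [0.0248 0.0528 0.192 ]
0.10852298405349044 93.49560014168793
(323, 232, 0.014) [0.5386 0.1501 0.014 ] tool [ 0.044  -0.0458  0.278 ]
(480, 232, 0.014) [0.5439 0.0623 0.014 ] tool [0.0438 0.0423 0.278 ]
(387, 350, 0.12) [0.5095 0.1085 0.12  ] tool [ 0.0125 -0.006   0.1719]
(414, 350, 0.12) [0.5101 0.0992 0.12  ] tool [0.0126 0.0034 0.1719]
```

>>> {"fn": "drive_tool", "kwargs": {
  "rows": [-0.002,-0.001,0.011,0,0,0,1,-0.001,-0.0005,0.009,0,0,0,1,0,0,0,0,0,0,1,0,0,0,0,0,0,-1,0,0,0,0,0,0,-1],
  "grip_force": 40
}}

```text
time_s: 4.18
tool_pos: [0.4936, 0.1038, 0.271]
tool_rot: [-180.0, -0.0, 3.6]
force: [0.8, 0.2, 0.5]
grip_width: 0.0744
grasp_force: 0.0
```

>>> {"fn": "drive_tool", "kwargs": {
  "rows": [0,0,0,0,0,0,-1,0,0,0,0,0,0,-1,0,0,0,0,0,0,-1,0,0,0,0,0,0,-1,0,0,0,0,0,0,-1]
}}

```text
time_s: 4.8
tool_pos: [0.4935, 0.1037, 0.2707]
tool_rot: [180.0, 0.0, 3.6]
force: [0.1, -0.6, -0.8]
grip_width: 0.0246
grasp_force: 0.0
```

>>> {"fn": "drive_tool", "kwargs": {
  "rows": [0,0,0,0,0,0,-1,0,0,0,0,0,0,-1,0,0,0,0,0,0,-1]
}}

```text
time_s: 5.18
tool_pos: [0.4934, 0.1034, 0.2706]
tool_rot: [180.0, 0.0, 3.6]
force: [-0.0, -0.7, -1.1]
grip_width: 0.0122
grasp_force: 40.0
```

```bash
cat > plan.py <<'E'
import numpy as np,cv2
def seg(poly,st=1.0):
    o=[]
    for a,b in zip(poly,np.roll(poly,-1,0)):
        n=max(1,int(np.hypot(*(b-a))/st));o+= [a+(b-a)*i/n for i in range(n)]
    return np.array(o)
C=np.array([[-38,0],[36,0],[36,3],[55,3],[55,14],[36,14],[36,82],[51,67],[55,73],[55,79],[36,98],[30,98],[30,20],[-38,20]],float)
S=[np.array([[-18,105],[-18,165],[0,147],[0,105]],float),np.array([[0,45],[0,190],[12,190],[12,45]],float)]
def tf(P,x,z,t):
    c,s=np.cos(t),np.sin(t);return np.c_[x+P[:,0]*c+P[:,1]*s,z-P[:,0]*s+P[:,1]*c]
cs=seg(C);ss=[seg(s) for s in S]
def clr(x,z,td):
    t=np.radians(td);P=tf(cs,x,z,t).astype(np.float32);Q=tf(C,x,z,t).astype(np.float32)
    return min(min(-cv2.pointPolygonTest(s.astype(np.float32),(float(a),float(b)),True) for a,b in P) for s in S) if True else 0
E
python3 - <<'E'
from plan import *
for td in (26,23,20,17,14,11,8,5,2,0):
    best=max((clr(x,z,td),x,z) for x in np.arange(-100,-50,1.) for z in np.arange(84,125,1.) if tf(np.array([[51,67.]]),x,z,np.radians(td))[0,0]>-18 and tf(np.array([[51,67.]]),x,z,np.radians(td))[0,1]<168)
    P=[clr(*a) for a in []]
    print(td,np.round(best,1),"fin",np.round(tf(np.array([[51,67.],[55,14]]),best[1],best[2],np.radians(td)),1).tolist())
E
```

```text
26 [  2.2 -87.  124. ] fin [[-11.8, 161.9], [-31.4, 112.5]]
23 [  4.2 -86.  124. ] fin [[-12.9, 165.7], [-29.9, 115.4]]
20 [  5.2 -84.  122. ] fin [[-13.2, 167.5], [-27.5, 116.3]]
17 [  5.3 -81.  118. ] fin [[-12.6, 167.2], [-24.3, 115.3]]
14 [  4.5 -80.  115. ] fin [[-14.3, 167.7], [-23.2, 115.3]]
11 [  3.3 -78.  111. ] fin [[-15.2, 167.0], [-21.3, 114.2]]
8 [  2.4 -77.  108. ] fin [[-17.2, 167.3], [-20.6, 114.2]]
5 [  1.3 -63.   93. ] fin [[-6.4, 155.3], [-7.0, 102.2]]
2 [  1.5 -60.   91. ] fin [[-6.7, 156.2], [-4.5, 103.1]]
0 [  2. -57.  89.] fin [[-6.0, 156.0], [-2.0, 103.0]]
```

Run:
```python
from plan import *
import heapq,functools
c=functools.lru_cache(None)(lambda x,z,t:clr(x,z,t))
st=(-84,124,20);en=(-57,88,0)
h=[(-c(*st),0,st,None)];par={}
while h:
    b,l,s,p=heapq.heappop(h)
    if s in par:continue
    par[s]=(p,b)
    if s==en:break
    for dx in(-1,0,1):
        for dz in(-1,0,1):
            for dt in(-2,0,2):
                n=(s[0]+dx,s[1]+dz,s[2]+dt)
                if n in par or not(0<=n[2]<=28) or not(84<=n[1]<=126) or not(-100<=n[0]<=-52):continue
                v=c(*n)
                if v>0: heapq.heappush(h,(max(b,-v),l+1,n,s))
print(-b)
s=en;o=[]
while s:o.append(s+(round(c(*s),1),));s=par[s][0]
print(o[::-1])
```

```text
0.3552556037902832
[(-84, 124, 20, 5.3), (-85, 123, 18, 6.4), (-86, 122, 16, 7.4), (-87, 121, 14, 9.3), (-88, 120, 12, 11.7), (-89, 119, 10, 14.4), (-88, 118, 8, 13.6), (-87, 117, 6, 12.8), (-86, 116, 4, 12.2), (-85, 115, 2, 11.5), (-84, 114, 0, 11.0), (-83, 113, 0, 10.0), (-82, 112, 2, 8.5), (-81, 111, 4, 7.2), (-80, 110, 6, 5.8), (-79, 109, 8, 3.5), (-78, 108, 10, 1.4), (-77, 107, 12, 1.2), (-76, 106, 14, 1.0), (-75, 105, 16, 0.4), (-74, 104, 14, 0.5), (-73, 103, 14, 0.5), (-73, 102, 12, 0.4), (-72, 101, 12, 0.5), (-71, 100, 12, 0.5), (-70, 99, 10, 0.7), (-69, 98, 10, 0.7), (-68, 97, 8, 0.8), (-67, 96, 8, 0.8), (-66, 95, 6, 0.7), (-65, 94, 6, 0.7), (-64, 93, 4, 0.6), (-63, 92, 4, 0.6), (-62, 91, 4, 0.6), (-61, 91, 2, 1.1), (-60, 90, 0, 0.7), (-59, 89, 0, 0.7), (-58, 88, 0, 0.7), (-57, 88, 0, 1.4)]
```

```bash
cat >> h.py <<'E'
SO=np.array([.695,.0375]);YAW=-2.9;GX,GZ=.004,.2706
def tcp(x,y,z,t,SO=SO):
    c,s=np.cos(np.radians(t)),np.sin(np.radians(t))
    X=x/1e3+GX*c+GZ*s;Z=z/1e3-GX*s+GZ*c;a=np.radians(YAW)
    return [SO[0]+X*np.cos(a)-y/1e3*np.sin(a),SO[1]+X*np.sin(a)+y/1e3*np.cos(a),Z],[180,t,YAW]
def caddy(p=None,r=None):
    if p is None:p,r=tool()
    e=r.as_euler("xyz",degrees=True);t=np.radians(e[1]);c,s=np.cos(t),np.sin(t);a=np.radians(YAW)
    d=p[:2]-SO;X=d[0]*np.cos(a)+d[1]*np.sin(a);Y=-d[0]*np.sin(a)+d[1]*np.cos(a)
    return np.round([1e3*(X-GX*c-GZ*s),1e3*Y,1e3*(p[2]+GX*s-GZ*c),e[1],e[2]],2)
E
python3 - <<'E'
from h import *
p,r=tool();e=r.as_euler("xyz",degrees=True)
A=tcp(-105,12,135,16);print(A);rows(p,r,[(p+[0,0,.09],e),A],[3,7],-1)
E
```

```text
([np.float64(0.6690736540072103), np.float64(0.050828759449253746), np.float64(0.39401486549764114)], [180, 16, -2.9])
[-0.0, 0.0, -0.03, 0.0, -0.0, 0.0, -1, -0.0, 0.0, -0.03, 0.0, -0.0, 0.0, -1, -0.0, 0.0, -0.03, 0.0, -0.0, 0.0, -1, 0.0246, 0.0091, -0.0048, 0.0023, -0.0398, 0.016, -1, 0.0245, 0.0087, -0.0058, 0.0023, -0.0398, 0.016, -1]
[0.0244, 0.0083, -0.0068, 0.0023, -0.0398, 0.016, -1, 0.0242, 0.0079, -0.0078, 0.0023, -0.0398, 0.016, -1, 0.024, 0.0074, -0.0087, 0.0023, -0.0398, 0.016, -1, 0.0238, 0.007, -0.0097, 0.0023, -0.0398, 0.016, -1, 0.0235, 0.0066, -0.0107, 0.0023, -0.0398, 0.016, -1]
```

>>> {"fn": "drive_tool", "kwargs": {
  "rows": [0,0,-0.02,0,0,0,-1,0,0,-0.035,0,0,0,-1,0,0,-0.035,0,0,0,-1,0.0246,0.0091,-0.005,0.0023,-0.04,0.016,-1,0.0245,0.0087,-0.006,0.0023,-0.04,0.016,-1]
}}

```text
time_s: 5.8
tool_pos: [0.544, 0.0886, 0.371]
tool_rot: [-179.8, 4.6, 1.8]
force: [0.2, 0.1, -2.9]
grip_width: 0.0118
grasp_force: 40.0
```

>>> {"fn": "drive_tool", "kwargs": {
  "rows": [0.0244,0.0083,-0.007,0.0023,-0.04,0.016,-1,0.0242,0.008,-0.008,0.0023,-0.04,0.016,-1,0.024,0.0075,-0.009,0.0023,-0.04,0.016,-1,0.0238,0.007,-0.01,0.0023,-0.04,0.016,-1,0.0235,0.0066,-0.011,0.0023,-0.04,0.016,-1]
}}

```text
time_s: 6.42
tool_pos: [0.6703, 0.0506, 0.3948]
tool_rot: [-180.0, 16.2, -2.9]
force: [0.2, -0.8, -3.7]
grip_width: 0.0122
grasp_force: 40.0
```

>>> {"fn": "drive_tool", "kwargs": {
  "rows": [0,0,0,0,0,0,-1,0,0,0,0,0,0,-1]
}}

```text
time_s: 6.68
tool_pos: [0.669, 0.0515, 0.3949]
tool_rot: [-179.9, 16.1, -2.8]
force: [-0.6, 0.2, -3.2]
grip_width: 0.0116
grasp_force: 40.0
```

Run:
```python
from h import *
p,r=tool();o=get_obs();print(p,caddy(),o["force"],o["wrist_torque"])
c=read_camera("wrist");np.savez("w3.npz",p=p,q=r.as_quat());w=cv2.resize(c["color"],(800,600),interpolation=cv2.INTER_CUBIC)
cv2.imwrite("pics/w3.png",w)
s=read_camera("side")["color"];cv2.imwrite("pics/s3.png",s)
a=w[60:400,150:650]; b=cv2.resize(s[130:300,210:345],(270,340),interpolation=cv2.INTER_CUBIC)
cv2.imwrite("pics/m3.png",np.hstack([a,b]))
```

```text
[0.6689811  0.05151559 0.39491159] [-105.78   12.68  136.09   16.14   -2.79] [-0.58465659  0.2374727  -3.17398008] [ 0.00685864 -0.55167129  0.02172047]
```

View pics/m3.png

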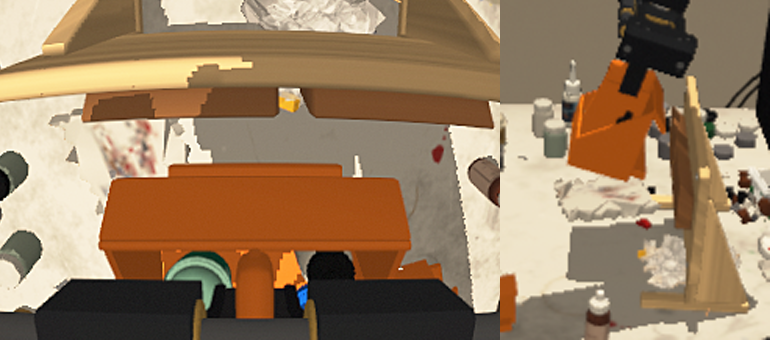

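Run:
```python
from h import *
z=np.load("w3.npz");p=z["p"];r=R.from_quat(z["q"]);c=read_camera("wrist");s=1.5625
w=cv2.imread("pics/w3.png")
def W(u,v,h):
    o,d=wray(c,p,r,u/s,v/s);return o+d*(h-o[2])/d[2]
P=[]
for u in list(range(245,425,15))+list(range(458,640,15)):
    g=w[150:230,u].astype(int)
    d=np.abs(np.diff(g,axis=0)).sum(1);sat=(g[:,2]-g[:,0]);k=[i for i in range(80) if sat[i]>45]
    v=150+max([i for i in k if i<45] or [0]);x=W(u,v+.7,.165);P.append(x);print(u,v,np.round(x[:2],4))
for v in (168,172,175):
  print(v,[int(a) for a in w[v,415:465:2].astype(int)@[-1,0,1]])
print("slot",W(428,175,.165)[:2],W(453,176,.165)[:2])
inv=lambda x:np.round(r.inv().apply(x-p),4)
for u,v in((263,240),(552,240)):
    o,d=wray(c,p,r,u/s,v/s);o,d=r.inv().apply(o-p),r.inv().apply(d);print("strip tool",o+d*((GZ-.079)-o[2])/d[2])
```

```text
245 190 [0.6774 0.122 ]
260 194 [0.6748 0.1153]
275 185 [0.6782 0.1077]
290 194 [0.6735 0.1015]
305 194 [0.6729 0.0948]
320 178 [0.6796 0.0873]
335 177 [0.6795 0.0808]
350 176 [0.6795 0.0743]
365 176 [0.679 0.068]
380 176 [0.6786 0.0616]
395 176 [0.6783 0.0553]
410 176 [0.678 0.049]
458 168 [0.6807 0.0286]
473 177 [0.6766 0.0222]
488 178 [0.676  0.0157]
503 179 [0.6755 0.0092]
518 179 [0.6755 0.0025]
533 180 [ 0.675  -0.0043]
548 180 [ 0.675  -0.0111]
563 182 [ 0.6742 -0.0182]
578 182 [ 0.6743 -0.0253]
593 183 [ 0.674  -0.0327]
608 185 [ 0.6732 -0.0403]
623 188 [ 0.672  -0.0482]
638 189 [ 0.6718 -0.0562]
168 [68, 70, 71, 72, 71, 66, 50, 40, 72, 172, 188, 211, 213, 205, 184, 160, 158, 27, 22, 28, 27, 35, 56, 61, 69]
172 [71, 70, 72, 69, 72, 69, 61, 28, 25, 23, 20, 15, 24, 73, 63, 26, 20, 25, 27, 26, 27, 25, 42, 61, 72]
175 [69, 68, 67, 69, 70, 42, 25, 26, 27, 27, 26, 28, 25, 24, 24, 26, 28, 27, 27, 27, 27, 26, 25, 28, 50]
slot [0.67838091 0.04134749] [0.67757776 0.03076657]
strip tool [ 0.04923682 -0.05411201  0.1916    ]
strip tool [0.0493201  0.05655518 0.1916    ]
```

```bash
sed -i 's/YAW=-2.9;GX,GZ=.004,.2706/YAW=-2.75;GX,GZ=.0055,.2706/' h.py
python3 - <<'E'
from h import *
p,r=tool();print(caddy());rows(p,r,[tcp(-84,12.5,125,16),tcp(-78,12.5,111,15.5)],[4,4],-1)
E
```

```text
[-107.16   12.79  137.53   16.06   -2.8 ]
[0.0064, 0.0001, 0.0014, -0.0001, 0.0003, -0.0002, -1, 0.0064, 0.0001, 0.0014, -0.0001, 0.0003, -0.0002, -1, 0.0064, 0.0001, 0.0014, -0.0001, 0.0003, -0.0002, -1, 0.0064, 0.0001, 0.0014, -0.0001, 0.0003, -0.0002, -1, 0.0018, 0.0, 0.0029, 0.0, 0.0022, 0.0, -1]
[0.0018, 0.0, 0.0029, 0.0, 0.0022, 0.0, -1, 0.0018, 0.0, 0.0029, 0.0, 0.0022, 0.0, -1, 0.0018, 0.0, 0.003, 0.0, 0.0022, 0.0, -1]
```

>>> {"fn": "drive_tool", "kwargs": {
  "rows": [0.0065,0,0.0014,0,0,0,-1,0.0065,0,0.0014,0,0,0,-1,0.0064,0,0.0014,0,0,0,-1,0.0064,0,0.0014,0,0,0,-1,0,0,0,0,0,0,-1],
  "grip_force": 15
}}

```text
time_s: 7.45
tool_pos: [0.693, 0.0497, 0.3825]
tool_rot: [-180.0, 16.1, -2.9]
force: [-0.8, -0.1, -4.4]
grip_width: 0.0121
grasp_force: 15.0
```

>>> {"fn": "drive_tool", "kwargs": {
  "rows": [0.0018,0,0.003,0,0.002,0,-1,0.0018,0,0.003,0,0.002,0,-1,0.0018,0,0.003,0,0.002,0,-1,0.0018,0,0.003,0,0.002,0,-1,0,0,0,0,0,0,-1]
}}

```text
time_s: 8.07
tool_pos: [0.6962, 0.0495, 0.3694]
tool_rot: [180.0, 15.6, -2.9]
force: [-0.8, -0.3, -3.0]
grip_width: 0.0119
grasp_force: 15.0
```

Run:
```python
from h import *
p,r=tool();o=get_obs();print(caddy(),o["force"],o["wrist_torque"],o["qpos"])
c=read_camera("wrist");w=cv2.resize(c["color"],(800,600),interpolation=cv2.INTER_CUBIC);cv2.imwrite("pics/w4.png",w)
s=read_camera("side")["color"];cv2.imwrite("pics/s4.png",s)
a=w[60:400,150:650]; b=cv2.resize(s[150:265,240:330],(270,340),interpolation=cv2.INTER_CUBIC)
cv2.imwrite("pics/m4.png",np.hstack([a,b]))
rows(p,r,[tcp(-75,12.5,105,15)],[4],-1)
```

```text
[-77.63  12.04 110.3   15.64  -2.87] [-0.83194421 -0.26733652 -3.04111799] [ 0.04720765 -0.53078952 -0.06102979] [  14.79720283   35.26051954  -33.06710903   68.70445515   13.52111094
   95.92900745 -108.90359615]
[0.0002, -0.0001, 0.0011, -0.0001, 0.0028, -0.0005, -1, 0.0002, -0.0001, 0.0011, -0.0001, 0.0028, -0.0005, -1, 0.0002, -0.0001, 0.0011, -0.0001, 0.0028, -0.0005, -1, 0.0002, -0.0001, 0.0011, -0.0001, 0.0028, -0.0005, -1]
```

View pics/m4.png

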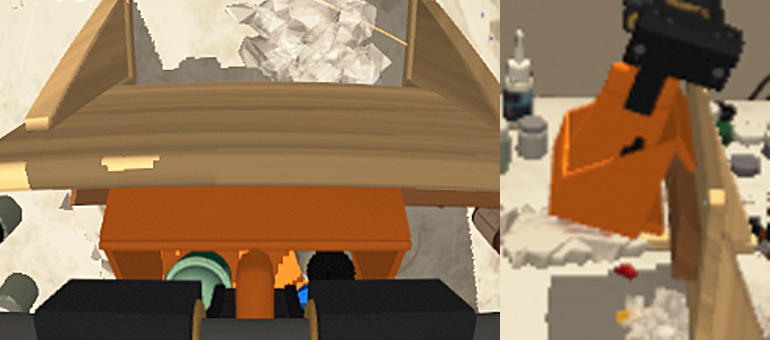

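>>> {"fn": "drive_tool", "kwargs": {
  "rows": [0,0,0.0012,0,0.002,0,-1,0,0,0.0012,0,0.003,0,-1,0,0,0.0012,0,0.003,0,-1,0,0,0.0012,0,0.003,0,-1,0,0,0,0,0,0,-1]
}}

```text
time_s: 8.8
tool_pos: [0.6949, 0.0496, 0.3651]
tool_rot: [-180.0, 15.0, -2.9]
force: [0.3, 0.3, -2.5]
grip_width: 0.0118
grasp_force: 15.0
```

Run:
```python
from h import *
p,r=tool();o=get_obs();print(caddy(),o["force"],o["wrist_torque"])
rows(p,r,[tcp(-71,12.5,100,12),tcp(-67,12.5,96,8)],[5,5],-1)
```

```text
[-75.93  12.13 105.12  14.98  -2.86] [ 0.3107617   0.25552554 -2.53063256] [ 0.02596669 -0.52181532  0.0315766 ]
[-0.0016, -0.0001, 0.0008, -0.0001, 0.0104, -0.0004, -1, -0.0016, -0.0001, 0.0007, -0.0001, 0.0104, -0.0004, -1, -0.0016, -0.0001, 0.0007, -0.0001, 0.0104, -0.0004, -1, -0.0016, -0.0001, 0.0007, -0.0001, 0.0104, -0.0004, -1, -0.0016, -0.0001, 0.0007, -0.0001, 0.0104, -0.0004, -1]
[-0.0028, 0.0, 0.0007, -0.0, 0.014, 0.0, -1, -0.0028, 0.0, 0.0006, -0.0, 0.014, 0.0, -1, -0.0028, 0.0, 0.0006, -0.0, 0.014, 0.0, -1, -0.0029, 0.0, 0.0006, -0.0, 0.014, 0.0, -1, -0.0029, 0.0, 0.0005, -0.0, 0.014, 0.0, -1]
```

>>> {"fn": "drive_tool", "kwargs": {
  "rows": [-0.0015,0,0.0008,0,0.0104,0,-1,-0.0015,0,0.0007,0,0.0104,0,-1,-0.0015,0,0.0007,0,0.0104,0,-1,-0.0016,0,0.0007,0,0.0104,0,-1,-0.0016,0,0.0007,0,0.0104,0,-1],
  "grip_force": 12
}}

```text
time_s: 9.43
tool_pos: [0.6865, 0.0501, 0.3636]
tool_rot: [-180.0, 12.0, -2.9]
force: [-0.5, 0.5, -2.7]
grip_width: 0.0121
grasp_force: 12.0
```

Run:
```python
from h import *
p,r=tool();o=get_obs();print(caddy(),o["force"],o["wrist_torque"])
rows(p,r,[tcp(-67,12.5,96,8)],[5],-1)
```

```text
[-70.59  12.2  100.01  11.96  -2.86] [-0.46653576  0.47308936 -2.69420069] [ 0.00623268 -0.31776557 -0.0521036 ]
[-0.0029, -0.0001, 0.0007, -0.0001, 0.0138, -0.0004, -1, -0.0029, -0.0001, 0.0006, -0.0001, 0.0138, -0.0004, -1, -0.0029, -0.0001, 0.0006, -0.0001, 0.0138, -0.0004, -1, -0.0029, -0.0001, 0.0006, -0.0001, 0.0138, -0.0004, -1, -0.0029, -0.0001, 0.0005, -0.0001, 0.0138, -0.0004, -1]
```

>>> {"fn": "drive_tool", "kwargs": {
  "rows": [-0.0029,0,0.0006,0,0.0138,0,-1,-0.0029,0,0.0006,0,0.0138,0,-1,-0.0029,0,0.0006,0,0.0138,0,-1,-0.0029,0,0.0006,0,0.0138,0,-1,-0.0029,0,0.0005,0,0.0138,0,-1]
}}

```text
time_s: 10.05
tool_pos: [0.6716, 0.0509, 0.3633]
tool_rot: [-180.0, 8.0, -2.9]
force: [-0.5, 0.3, -3.7]
grip_width: 0.0123
grasp_force: 12.0
```

Run:
```python
from h import *
p,r=tool();o=get_obs();print(caddy(),o["force"],o["wrist_torque"])
rows(p,r,[tcp(-63,12.5,92,4),tcp(-57,12.5,87.5,0)],[5,5],-1)
```

```text
[-67.03  12.22  96.11   7.99  -2.86] [-0.54739644  0.3112967  -3.71459672] [-0.00885155 -0.23025539 -0.02966574]
[-0.0029, -0.0001, 0.0008, -0.0001, 0.0139, -0.0004, -1, -0.0029, -0.0001, 0.0007, -0.0001, 0.0139, -0.0004, -1, -0.0029, -0.0001, 0.0007, -0.0001, 0.0139, -0.0004, -1, -0.0029, -0.0001, 0.0006, -0.0001, 0.0139, -0.0004, -1, -0.0029, -0.0001, 0.0006, -0.0001, 0.0139, -0.0004, -1]
[-0.0025, -0.0, 0.0009, -0.0, 0.014, 0.0, -1, -0.0025, -0.0, 0.0008, -0.0, 0.014, 0.0, -1, -0.0025, -0.0, 0.0008, -0.0, 0.014, 0.0, -1, -0.0026, -0.0, 0.0008, -0.0, 0.014, 0.0, -1, -0.0026, -0.0, 0.0007, -0.0, 0.014, 0.0, -1]
```

Forces stay small; go on.

>>> {"fn": "drive_tool", "kwargs": {
  "rows": [-0.0029,0,0.0008,0,0.0139,0,-1,-0.0029,0,0.0007,0,0.0139,0,-1,-0.0029,0,0.0007,0,0.0139,0,-1,-0.0029,0,0.0006,0,0.0139,0,-1,-0.0029,0,0.0006,0,0.0139,0,-1]
}}

```text
time_s: 10.68
tool_pos: [0.6569, 0.0516, 0.3616]
tool_rot: [-180.0, 4.0, -2.9]
force: [0.1, 0.1, -2.7]
grip_width: 0.0119
grasp_force: 12.0
```

Run:
```python
from h import *
p,r=tool();o=get_obs();print(caddy(),o["force"],o["wrist_torque"])
rows(p,r,[tcp(-57,12.2,87.5,0)],[5],-1)
```

```text
[-63.14  12.24  92.01   4.01  -2.86] [ 0.1446483   0.14389702 -2.68550741] [ 0.02916667 -0.07715345 -0.03272543]
[-0.0025, 0.0, 0.0009, -0.0001, 0.014, -0.0004, -1, -0.0025, 0.0, 0.0008, -0.0001, 0.014, -0.0004, -1, -0.0025, 0.0, 0.0008, -0.0001, 0.014, -0.0004, -1, -0.0025, 0.0, 0.0008, -0.0001, 0.014, -0.0004, -1, -0.0025, 0.0, 0.0007, -0.0001, 0.014, -0.0004, -1]
```

>>> {"fn": "drive_tool", "kwargs": {
  "rows": [-0.0025,0,0.0009,0,0.014,0,-1,-0.0025,0,0.0008,0,0.014,0,-1,-0.0025,0,0.0008,0,0.014,0,-1,-0.0025,0,0.0008,0,0.014,0,-1,-0.0025,0,0.0007,0,0.014,0,-1]
}}

```text
time_s: 11.3
tool_pos: [0.6443, 0.0522, 0.3581]
tool_rot: [-180.0, -0.0, -2.9]
force: [-0.3, 0.2, -3.0]
grip_width: 0.0119
grasp_force: 12.0
```

Run:
```python
from h import *
p,r=tool();o=get_obs();print(caddy(),o["force"],o["wrist_torque"])
w=cv2.resize(read_camera("wrist")["color"],(800,600),interpolation=cv2.INTER_CUBIC);cv2.imwrite("pics/w5.png",w)
s=read_camera("side")["color"];cv2.imwrite("pics/s5.png",s)
a=w[60:400,150:650]; b=cv2.resize(s[150:265,240:330],(270,340),interpolation=cv2.INTER_CUBIC)
cv2.imwrite("pics/m5.png",np.hstack([a,b]))
```

```text
[-56.87  12.27  87.47  -0.    -2.86] [-0.34402347  0.18863738 -3.02272167] [ 0.02423681  0.0142481  -0.04995465]
```

View pics/m5.png

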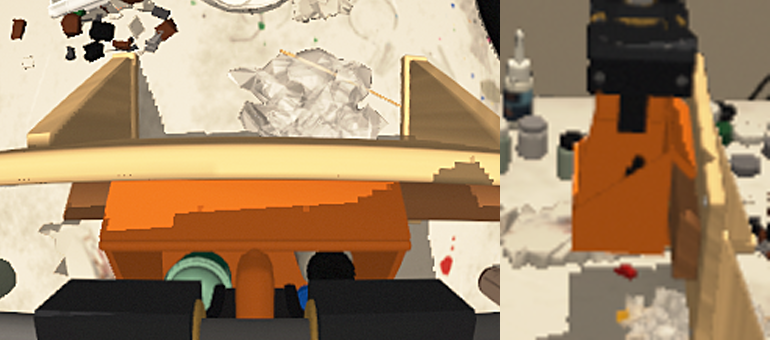

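>>> {"fn": "drive_tool", "kwargs": {
  "rows": [0.0005,0,0.0007,0,0,0,-1,0.0005,0,0.0007,0,0,0,-1,0.0005,0,0.0006,0,0,0,-1,0,0,0.0005,0,0,0,-1,0,0,0,0,0,0,-1],
  "grip_force": 10
}}

```text
time_s: 12.02
tool_pos: [0.6459, 0.0522, 0.3557]
tool_rot: [-180.0, 0.1, -2.9]
force: [-0.9, 0.2, -3.2]
grip_width: 0.0122
grasp_force: 10.0
```

Run:
```python
from h import *
o=get_obs();print(caddy(),o["force"],o["wrist_torque"])
```

```text
[-5.546e+01  1.232e+01  8.507e+01  5.000e-02 -2.860e+00] [-0.9294095   0.24671906 -3.16468947] [-0.00445865  0.15151442 -0.0521215 ]
```

Still hanging on the gripper (85.1 mm); a bit lower.

>>> {"fn": "drive_tool", "kwargs": {
  "rows": [0,0,0.0005,0,0,0,-1,0,0,0.0005,0,0,0,-1,0,0,0.0005,0,0,0,-1,0,0,0,0,0,0,-1]
}}

```text
time_s: 12.52
tool_pos: [0.6459, 0.0523, 0.3555]
tool_rot: [180.0, 0.0, -2.9]
force: [-4.1, -1.7, 5.4]
grip_width: 0.012
grasp_force: 10.0
```

Run:
```python
from h import *
o=get_obs();print(caddy(),o["force"],o["wrist_torque"])
```

```text
[-5.535e+01  1.238e+01  8.492e+01  1.000e-02 -2.860e+00] [-4.05522689 -1.65986474  5.43930866] [-0.14471853  0.99219259 -0.00213673]
```

>>> {"fn": "drive_tool", "kwargs": {
  "rows": [0,0.001,-0.0002,0,0,0,-1,0,0.002,0,0,0,0,-1,0,0.002,0,0,0,0,-1,0,0.002,0,0,0,0,-1,0,0.002,0,0,0,0,-1]
}}

```text
time_s: 13.15
tool_pos: [0.6453, 0.0484, 0.3557]
tool_rot: [-179.5, -0.0, -2.6]
force: [-2.1, 8.7, 5.2]
grip_width: 0.0124
grasp_force: 10.1
```

Run:
```python
from h import *
o=get_obs();print(caddy(),o["force"],o["wrist_torque"])
```

```text
[-5.546e+01  8.550e+00  8.509e+01 -5.000e-02 -2.590e+00] [-2.12313808  8.67224923  5.24313917] [2.29215137 0.7179885  0.02379113]
```

>>> {"fn": "drive_tool", "kwargs": {
  "rows": [-0.0002,0,-0.0004,0,0,0,-1,0,0,0,0,0,0,-1,0,0,0,0,0,0,-1]
}}

```text
time_s: 13.52
tool_pos: [0.6452, 0.0481, 0.3558]
tool_rot: [-179.5, -0.1, -2.6]
force: [-2.5, 8.4, 3.7]
grip_width: 0.0121
grasp_force: 10.1
```

Run:
```python
from h import *
o=get_obs();print(caddy(),o["force"],o["wrist_torque"],o["tool_rot"])
```

```text
[-5.545e+01  8.190e+00  8.521e+01 -6.000e-02 -2.600e+00] [-2.51491379  8.36482272  3.67285289] [2.02228948 0.51091743 0.02949837] [-1.79539412e+02 -5.90370299e-02 -2.60192573e+00]
```

>>> {"fn": "drive_tool", "kwargs": {
  "rows": [-0.0002,0,-0.0004,0,0,0,-1,-0.0001,0,-0.0004,0,0,0,-1,0,0,0,0,0,0,-1]
}}

```text
time_s: 13.9
tool_pos: [0.645, 0.0473, 0.356]
tool_rot: [-179.6, -0.0, -2.6]
force: [-1.7, 7.1, 1.3]
grip_width: 0.0123
grasp_force: 10.2
```

Run:
```python
from h import *
o=get_obs();print(caddy(),o["force"],o["wrist_torque"],o["tool_rot"])
```

```text
[-5.568e+01  7.350e+00  8.542e+01 -4.000e-02 -2.640e+00] [-1.71887245  7.13043241  1.33825803] [1.78919409 0.32884503 0.03009731] [-1.79603928e+02 -4.37158771e-02 -2.63813388e+00]
```

>>> {"fn": "drive_tool", "kwargs": {
  "rows": [-0.0001,0,-0.0004,0,0,0,-1,-0.0001,0,-0.0003,0,0,0,-1,0,0,0,0,0,0,-1]
}}

```text
time_s: 14.28
tool_pos: [0.6451, 0.0429, 0.3559]
tool_rot: [-180.0, 0.0, -2.9]
force: [-0.3, 0.1, -2.4]
grip_width: 0.0117
grasp_force: 10.0
```

Run:
```python
from h import *
o=get_obs();print(caddy(),o["force"],o["wrist_torque"],o["tool_rot"])
```

```text
[-5.563e+01  2.990e+00  8.525e+01  1.000e-02 -2.870e+00] [-0.31075994  0.10016715 -2.42147007] [ 0.24737328 -0.20613349 -0.07277211] [-1.79997033e+02  5.90350933e-03 -2.87071991e+00]
```

>>> {"fn": "drive_tool", "kwargs": {
  "rows": [0,0.0015,0,0,0,0,-1,0,0.0015,0,0,0,0,-1,0,0.0015,0.0003,0,0,0,-1,0,0,0.0003,0,0,0,-1,0,0,0,0,0,0,-1]
}}

```text
time_s: 14.9
tool_pos: [0.6445, 0.0385, 0.3554]
tool_rot: [180.0, 0.1, -2.9]
force: [-0.8, -0.1, -2.3]
grip_width: 0.0119
grasp_force: 10.0
```

Run:
```python
from h import *
o=get_obs();print(caddy(),o["force"],o["wrist_torque"],o["tool_rot"])
```

```text
[-5.628e+01 -1.470e+00  8.482e+01  7.000e-02 -2.880e+00] [-0.77492115 -0.06704108 -2.30985845] [ 0.01328899  0.00533109 -0.05249298] [ 1.79997424e+02  6.83782932e-02 -2.87664475e+00]
```

>>> {"fn": "drive_tool", "kwargs": {
  "rows": [0.0003,0.0005,0.0004,0,0,0,-1,0.0002,0.0003,0.0004,0,0,0,-1,0,0,0.0004,0,0,0,-1,0,0,0,0,0,0,-1]
}}

```text
time_s: 15.4
tool_pos: [0.645, 0.0379, 0.3544]
tool_rot: [-180.0, 0.1, -2.9]
force: [-0.6, -0.5, -2.8]
grip_width: 0.0122
grasp_force: 10.0
```

Run:
```python
from h import *
o=get_obs();print(caddy(),o["force"],o["wrist_torque"],o["tool_rot"])
```

```text
[-5.565e+01 -2.030e+00  8.377e+01  5.000e-02 -2.860e+00] [-0.58551889 -0.51746005 -2.80268225] [ 0.018093    0.03380405 -0.0026773 ] [-1.79990379e+02  5.01716118e-02 -2.85953734e+00]
```

>>> {"fn": "drive_tool", "kwargs": {
  "rows": [0.0002,0.0003,0.0006,0,0,0,-1,0.0002,0,0.0006,0,0,0,-1,0,0,0.0006,0,0,0,-1,0,0,0.0006,0,0,0,-1,0,0,0,0,0,0,-1]
}}

```text
time_s: 16.02
tool_pos: [0.6453, 0.0374, 0.3519]
tool_rot: [180.0, 0.1, -2.9]
force: [-2.4, -0.0, -2.8]
grip_width: 0.012
grasp_force: 10.0
```

Run:
```python
from h import *
o=get_obs();print(caddy(),o["force"],o["wrist_torque"],o["tool_rot"])
```

```text
[-5.547e+01 -2.470e+00  8.131e+01  7.000e-02 -2.870e+00] [-2.40725837e+00 -1.39415026e-03 -2.78989726e+00] [-0.1063953   0.42588186 -0.04435734] [ 1.79996834e+02  7.48455366e-02 -2.86884974e+00]
```

>>> {"fn": "drive_tool", "kwargs": {
  "rows": [-0.0003,0,0.0005,0,0,0,-1,0,0,0.0005,0,0,0,-1,0,0,0.0005,0,0,0,-1,0,0,0.0004,0,0,0,-1,0,0,0,0,0,0,-1]
}}

```text
time_s: 16.65
tool_pos: [0.6452, 0.0374, 0.3501]
tool_rot: [-180.0, 0.0, -2.9]
force: [-0.7, -1.4, -2.0]
grip_width: 0.0119
grasp_force: 10.0
```

Run:
```python
from h import *
o=get_obs();print(caddy(),o["force"],o["wrist_torque"],o["tool_rot"])
```

```text
[-5.547e+01 -2.450e+00  7.946e+01  4.000e-02 -2.870e+00] [-0.71679169 -1.43345875 -2.00757838] [-0.21354637  0.26840497 -0.07649396] [-1.79995017e+02  4.14391846e-02 -2.87002647e+00]
```

>>> {"fn": "drive_tool", "kwargs": {
  "rows": [0,0,0.0004,0,0,0,-1,0,0,0.0004,0,0,0,-1,0,0,0,0,0,0,-1]
}}

```text
time_s: 17.02
tool_pos: [0.6452, 0.0374, 0.3493]
tool_rot: [180.0, 0.0, -2.9]
force: [-1.5, -1.7, -1.4]
grip_width: 0.0123
grasp_force: 10.0
```

Run:
```python
from h import *
o=get_obs();print(caddy(),o["force"],o["wrist_torque"],o["tool_rot"])
```

```text
[-5.546e+01 -2.500e+00  7.869e+01  4.000e-02 -2.870e+00] [-1.49051369 -1.66374149 -1.37872454] [-0.28620159  0.27762718 -0.03076591] [ 1.79998834e+02  3.98981421e-02 -2.86931499e+00]
```

>>> {"fn": "drive_tool", "kwargs": {
  "rows": [0,0,0.0004,0,0,0,-1,0,0,0.0003,0,0,0,-1,0,0,0,0,0,0,-1]
}}

```text
time_s: 17.4
tool_pos: [0.6452, 0.0375, 0.3488]
tool_rot: [-180.0, 0.0, -2.9]
force: [-1.8, -2.2, -2.1]
grip_width: 0.0118
grasp_force: 10.0
```

Run:
```python
from h import *
o=get_obs();print(caddy(),o["force"],o["wrist_torque"],o["tool_rot"])
```

```text
[-5.545e+01 -2.430e+00  7.818e+01  4.000e-02 -2.870e+00] [-1.80618525 -2.20803991 -2.1153599 ] [-0.38160237  0.31240192 -0.03508912] [-1.79997057e+02  3.67170910e-02 -2.86782920e+00]
```

>>> {"fn": "drive_tool", "kwargs": {
  "rows": [-0.0002,0.0006,0,0,0,0,-1,0,0.0004,0.0004,0,0,0,-1,0,0,0.0004,0,0,0,-1,0,0,0,0,0,0,-1]
}}

```text
time_s: 17.9
tool_pos: [0.645, 0.0372, 0.3487]
tool_rot: [-179.9, -0.0, -2.8]
force: [-3.3, 0.3, 5.8]
grip_width: 0.0122
grasp_force: 10.0
```

Run:
```python
from h import *
o=get_obs();print(caddy(),o["force"],o["wrist_torque"],o["tool_rot"])
```

```text
[-5.537e+01 -2.670e+00  7.813e+01 -2.000e-02 -2.830e+00] [-3.31904532  0.2680131   5.8108366 ] [ 0.18829462  0.59037858 -0.13036232] [-1.79943064e+02 -1.76427069e-02 -2.83079487e+00]
```

>>> {"fn": "drive_tool", "kwargs": {
  "rows": [0,0,-0.0004,0,0,0,-1,0,0,-0.0002,0,0,0,-1,0,0,0,0,0,0,-0.6,0,0,0,0,0,0,-0.3,0,0,0,0,0,0,0],
  "grip_force": 3
}}

```text
time_s: 18.52
tool_pos: [0.6449, 0.0361, 0.3479]
tool_rot: [180.0, 0.1, -2.9]
force: [-0.3, 0.3, -0.2]
grip_width: 0.0298
grasp_force: 0.0
```

>>> {"fn": "drive_tool", "kwargs": {
  "rows": [0,0,0,0,0,0,0,0,0,0,0,0,0,0,0,0,0,0,0,0,0]
}}

```text
time_s: 18.9
tool_pos: [0.6449, 0.0365, 0.3484]
tool_rot: [-180.0, 0.0, -2.9]
force: [-0.8, 1.2, 0.2]
grip_width: 0.043
grasp_force: 0.0
```

Run:
```python
from h import *
o=get_obs();print(o["force"],o["grip_width"])
p,r=tool();c=read_camera("wrist");w=cv2.resize(c["color"],(800,600),interpolation=cv2.INTER_CUBIC);cv2.imwrite("pics/w6.png",w)
s=read_camera("side")["color"]
a=w[60:400,150:650]; b=cv2.resize(s[150:265,240:330],(270,340),interpolation=cv2.INTER_CUBIC)
cv2.imwrite("pics/m6.png",np.hstack([a,b]))
```

```text
[-0.83445164  1.17291677  0.158574  ] 0.04300895053501287
```

View pics/m6.png

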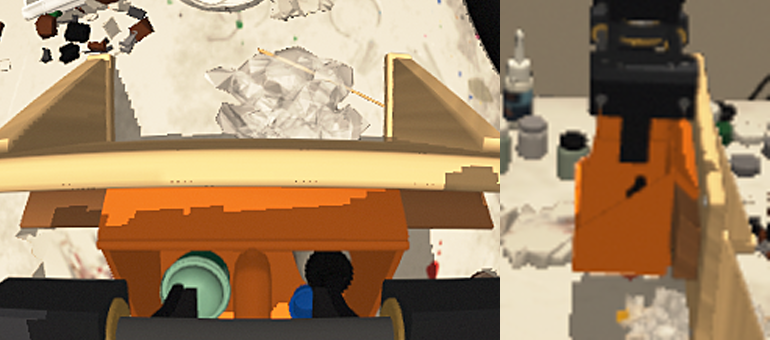

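>>> {"fn": "drive_tool", "kwargs": {
  "rows": [0,0,-0.008,0,0,0,0,0,0,-0.015,0,0,0,0,0,0,-0.03,0,0,0,0,0,0,-0.03,0,0,0,0,-0.03,0,-0.03,0,0,0,0]
}}

```text
time_s: 19.62
tool_pos: [0.6156, 0.0375, 0.4631]
tool_rot: [-179.9, -0.0, -2.9]
force: [0.1, 0.4, -0.4]
grip_width: 0.0436
grasp_force: 0.0
```

>>> {"fn": "drive_tool", "kwargs": {
  "rows": [-0.03,0,0,0,0,0,0,0,0,0,0,0,0,0,0,0,0,0,0,0,0,0,0,0,0,0,0,0,0,0,0,0,0,0,0]
}}

```text
time_s: 20.25
tool_pos: [0.5855, 0.0393, 0.461]
tool_rot: [-180.0, 0.1, -2.9]
force: [-0.6, -0.1, -0.4]
grip_width: 0.0434
grasp_force: 0.0
```

Run:
```python
from h import *
w=cv2.resize(read_camera("wrist")["color"],(480,360));s=read_camera("side")["color"]
b=cv2.resize(s[130:310,190:340],(300,360),interpolation=cv2.INTER_CUBIC)
cv2.imwrite("pics/m7.png",np.hstack([w,b]))
```

```text
(no output)
```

View pics/m7.png

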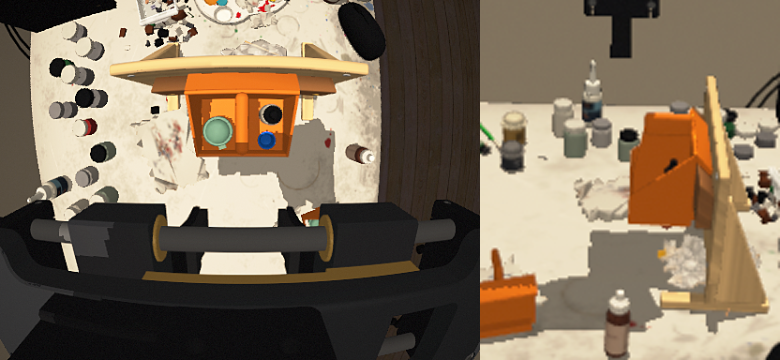

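The caddy hangs by itself on the rail, square and upright. In the wrist view its strip is behind the crest around (245,85), and in the side view it is flat against the rail around (670,170). The pots and the dropper bottle still stand, and the gripper is clear of everything.

```bash
python3 -c "
from cell import sign_off;print(sign_off())"
```

```text
the job is handed in; nothing more can be done
None
```

The orange caddy hangs by itself on the rail, upright, with its fin in the slot. It dropped 6.8 mm from riding height when it seated. The highest wrist-force reading I saw against the board was about 10 N, the pots and dropper bottle were not touched, and I handed the job in at about 20 s; `sign_off()` returned no verdict.

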